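Raise the shelf camera on its telescoping post and hold it at the second stop

TASK

Get the little recipe camera up to its tall viewing height: turn the selector on its dock to the double-bar mark, then squeeze in the button on the side of the camera and pull the camera straight up past the first stop until the post is fully out at its second stop. The post is sprung and sinks back if let go, so finish while still holding the camera up there; leave the dock's selector on the double bar and do not disturb the kitchen things around it.

Things in the scene. Friction and masses are not known exactly. Their poses are not given: they have to be found in the camera images.
- dock: Fixed white dock, a slab 100 (own x) x 260 (own y) x 55 high mm; origin at the centre of its underside, z up. The post stands at own (0, -70), the selector at own (0, +70) mm, 140 apart. An aluminium collar 32 across round the post rises to 90 above the shelf. Free room above; loose things beside it are lower than 25 and at least 20 from its sides.
- selector_grip (a point): Point on the selector's vertical axis, 80 mm above the shelf: the height to grip. The selector is a grey bar 46 long and 12 thick that stands from 59 to 85 mm above the shelf on a thin shaft. A white line on top and a small white nub mark its pointing end. Four black marks lie round it on the dock's top.
- double_bar (a point): The double-bar mark, flat on the dock's top 37 mm from the selector's axis. The four marks lie on the dock's own +x side of the selector; going from own +y to own -y they are a dot, a single bar, the double bar, a ring.
- selector (a joint): Selector angle, rad, growing clockwise from above, detents at 0 dot, 0.5 single bar, 1.0 double bar, 1.5 ring. The pointing end lies along the dock's x axis turned (0.75 - angle) counter-clockwise. Clicks over humps of up to 0.1 N m; let go near a mark it settles within 0.05 of it. Starts on dot or single bar. Off the double bar, the post is blocked at its first stop.
- camera: Black camera head on the post, 46 (own x) x 30 (own y) x 40 (z) mm; origin at its centre, 117 above the shelf when down; axes parallel to the dock's; slides straight up only. Lens (28 across, 6 proud) on the +x face, release button on the -y face, +y face plain; 36 over button and plain face (31 button in). Can be gripped from above across these two faces, level with the origin.
- button_face (a point): Centre of the outer face of the grey ribbed release button, 28 x 28 mm, 6 mm proud of the camera's -y face at rest, level with the camera's centre, so that a grip across the camera squeezes it in.
- release (a joint): Button travel, m: 0 out, 0.005 fully in (2 N to start, 6 N fully in, springs back out). The post is latched down (1.5 mm play) until the button is in by more than 0.0036; press before pulling. Once the post is more than about 10 mm up the latch is past.
- upper_section (a joint): Extension of the post's thin upper section, m, 0 down, 0.060 at its end. It comes out first (pull of about 3 to 5 N): its end is the first stop.
- lower_section (a joint): Extension of the post's thicker lower section, m, 0 down, 0.060 at its end: the second stop, with the camera's centre 237 mm above the shelf. It follows at a pull of about 6 to 9 N. Both sections are sprung and sink back when let go.
- dish: Small white ceramic dish, 80 across, 22 high, origin under its centre, in front of the camera (dock's +x side). Bystander.
- paddle: Bamboo rice paddle 190 long, 60 wide, 7 thick, lying on the dock's -x side. Bystander.
- tub_lower: Lower of two stacked clear lidded containers, 136 x 106 x 63 high. Bystander.
- tub_upper: Upper of the two stacked clear containers, same size. Bystander.
- jar: Glass jar with steel cap, 80 across, 110 high. Bystander.
- cup: White ceramic cup, 72 across, 75 high. Bystander.
- spatula: Blue silicone spatula lying flat. Bystander.

How it is judged:
On the way, in this order (a step that is already met when the one before it is completed fails the run):
1. the selector rests on the double bar, with the post still down (value of joint selector between 0.85 and 1.15 rad and value of joint each of upper_section, lower_section below 0.01 m and not (contact force between the fingers and camera above 0.5 N)), for 0.2 s.
2. the release button is squeezed in by the fingers while the post is still down (value of joint selector between 0.85 and 1.15 rad and value of joint release above 0.0036 m and contact force between the fingers and camera above 2 N and value of joint each of upper_section, lower_section below 0.02 m), for 0.05 s.
3. the post is fully out at its second stop, held by the fingers (value of joint selector between 0.85 and 1.15 rad and value of joint each of upper_section, lower_section above 0.054 m and contact force between the fingers and camera above 2 N), for 0.3 s.
At the end, for the whole second after the job is handed in: The fingers still hold the camera (more than 2 N), both post sections are out to within 6 mm of their 60 mm stops and at rest, the selector is within 0.15 rad of the double bar (1.0), and no bystander is more than 20 mm from its start (all of step 3 and velocity of joint upper_section between -0.02 and 0.02 m/s and velocity of joint lower_section between -0.02 and 0.02 m/s and height (world z) of camera above 0.222 m and distance of each of dish, paddle, tub_lower, tub_upper, jar, cup, spatula from where it was at the start of the episode below 0.02 m); the arm keeps its last pose, push and grip.
It fails at once if a bystander is knocked away (more than 30 mm) or over (distance of any of dish, paddle, tub_lower, tub_upper, jar, cup, spatula from where it was at the start of the episode above 0.03 m or angle between any of dish, paddle, tub_lower, tub_upper, jar, cup, spatula's own z axis and vertical above 0.5 rad).
It also fails if it takes over 48 s, if anything falls off the work surface, if the arm or the gripper's body presses on something with over 40 N, if the wrist force passes 120 N, or if a joint passes its speed limit or range.

ROBOT

A 7-joint arm with a two-finger parallel gripper is mounted at the origin on the work surface. World frame = base frame: x ahead of the robot, y to its left, z up, the work surface at z = 0. Lengths are in m, angles in rad, forces in N, time in s.
With the tool pointing down it reaches from about 0.4 to 0.85 m from the base axis. Payload 10.4 kg.
Tool frame: the origin (TCP) lies between the finger pads; the fingertips stand 19 mm ahead of it and the grasp point (between the pads) is the TCP; x points along the fingers, y is the direction in which the jaws open and shut, and the axes are right-handed (so a half turn about x gives the same grasp; the last joint's range is limited). The gripper opens to 87 mm and grips with 3 to 60 N. Pads are 19 mm wide; open, the fingers measure 117 mm over their backs; the gripper's body (75 mm by 190 mm) begins 51 mm behind the grasp point.
Start: joints at [-1.323, 0.332, -0.065, 1.46, 0.022, 1.35, -0.088], TCP at [0.167, 0.602, 0.242] pointing down, gripper open.
Joint ranges: [-2.6, 2.6], [-0.5, 2.12], [-1.47, 1.34], [0.16, 2.42], [-1.27, 4.41], [0.06, 2.06], [-2.6, 2.6]. Speed limits (rad/s): [2.22, 2.22, 2.79, 2.79, 3.14, 3.14, 3.14].

INTERFACE

Orientations are given as a unit quaternion [x, y, z, w].
In Python, from bench import r gives the robot as it stands.
- The arm moves only by the tool drive_tool, never from a script. Its argument "motion" is a list of rows, each a list of 4 numbers: the shift along the tool's x, y, z in cm, then the turn about the tool's x in units of 5 degrees (1.0 is 5 degrees). In form: [[tx, ty, tz, twist], ...]. A call has 1 to 20 rows; each row is the pose to reach, as a shift and turn from the pose commanded when the call began, along the tool's axes at that moment; what a row does not reach only later rows make up. A row lasts 1/12 s, in which the tool goes at most 41.7 mm and 7.16 degrees, less where a joint would pass 70% of its speed; a pose out of reach is approached as far as the arm can. A call with a gripper value outside its range is refused whole. "grip" is the closure in counts, from 0 (fully open) to 255 (shut), set as the call begins (left out, the last holds). The fingers move at their own pace and stop on an object; "force" is the grip in N (left out, the last holds). Time passes only in rows, so rows that repeat a pose let the fingers close. It gives the time, the measured TCP pose, the force and the opening at its end, in the units of the state.
- r.read_state(): the state, without advancing time (a new reading comes with each control period).
- r.camera(name): name is "side" or "top" or "wrist"; returns the picture (400x640x3 uint8, red, green, blue); there is no depth.
- r.calibration(name): a dict with "fx", "fy", "cx", "cy" (pixels), "xyz" and "orientation" of the camera in the world. Camera axes: x right, y up, looking along -z (the intrinsics and any distortion apply to the point x, -y, -z); pixel columns grow to the right and rows downward; lengths in m; the calibration is good to about 2 mm. The wrist camera is an equidistant fisheye: a pixel r from the principal point sees the ray r / f radians off the axis. A picture is of the moment at which its call begins: read the wrist's pose just before it. calibration takes no time and is no camera call; for the wrist camera it gives the pose at the moment of the call.
- r.close_job(): hands the job in, once; it reports no verdict.
The state is a dict: "time": time; "joint_positions": joint angles; "joint_vel": joint speeds; "joint_torque": joint torques, N m; "ee_pos": TCP position; "eef_rot": TCP orientation; "ft_force": force on the tool from outside, world axes, zero at the start; "torque": the same for the moment, N m; "width": finger opening in m.
Only numpy, scipy, OpenCV 4.12 (cv2) and the standard library are available. Lean on these libraries where they do the work, as an engineer would, in place of code of your own. Each camera call takes 0.05 s, during which the arm holds its last target.

## Working session

There is one attempt and no reset: what is moved stays moved. The work goes in short steps, Python scripts to look and compute and a tool call to move; the robot and the scene stay as the last step left them, time stands still between calls to the robot, and variables do not carry over. Pictures are saved under pics/ and viewed, and the job is handed in when it is done.

Besides the shell and the picture viewer there is one more tool, called in YAML: its name, and indented under it one key for each argument. drive_tool: Moves the arm, as the interface text tells. Its arguments: {"type":"object","properties":{"motion":{"type":"array","items":{"type":"array","items":{"type":"number"}}},"grip":{"type":"number"},"force":{"type":"number"}},"required":["motion"]}

```bash
mkdir -p pics; ls
python3 - <<'E'
from bench import r
import cv2
s=r.read_state(); print({k:s[k] for k in ['time','ee_pos','eef_rot','ft_force','width']})
for n in ['side','top','wrist']:
    c=r.calibration(n); print(n,c)
    im=r.camera(n); cv2.imwrite(f'pics/{n}0.png',im[:,:,::-1])
E
```

```text
pics
{'time': 0.0, 'ee_pos': array([0.16708291, 0.60184889, 0.24072486]), 'eef_rot': array([ 0.09488834,  0.70067515, -0.09594303,  0.70060365]), 'ft_force': array([ 0.82321493, -0.62886074, -0.65964119]), 'width': 0.0871035097799825}
side {'fx': 380.3794097233862, 'fy': 380.3794097233862, 'cx': 326.0331234764257, 'cy': 193.558341482018, 'xyz': array([ 0.19043824, -0.96389152,  0.65342138]), 'orientation': array([ 0.49396694, -0.08458066, -0.15048018,  0.8521728 ])}
top {'fx': 473.8638084002298, 'fy': 473.8638084002298, 'cx': 317.8834518138798, 'cy': 195.00707367646223, 'xyz': array([ 0.35012742, -0.00344351,  1.68538108]), 'orientation': array([ 0.04412012, -0.04920725, -0.69580238,  0.71518606])}
wrist {'fx': 309.70691628693146, 'fy': 309.70691628693146, 'cx': 319.9669546521113, 'cy': 197.57567388935362, 'xyz': array([0.09980658, 0.62026697, 0.38335726]), 'orientation': array([-0.10526328, -0.07918048,  0.5999972 ,  0.78908393])}
```

View pics/side0.png

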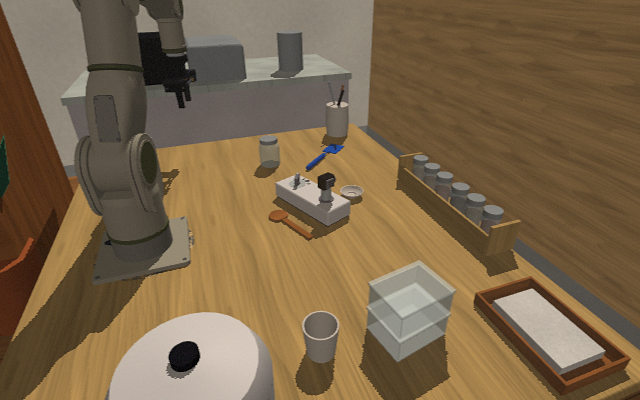

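View pics/top0.png

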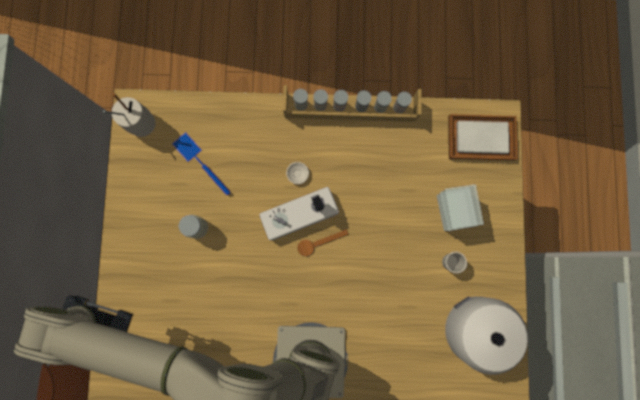

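View pics/wrist0.png

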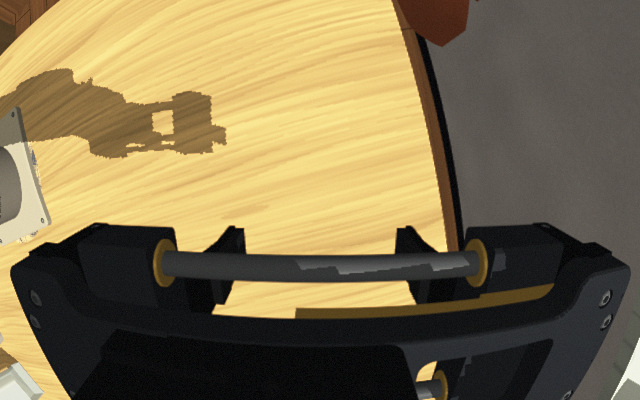

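The side view shows the dock around (312,198), with the camera at (326,183). In the top view the dock is around (299,214), the camera at (318,202) and the selector near (282,221). I'll enlarge both.

Run:
```python
import cv2
a=cv2.imread('pics/top0.png')[175:265,250:360]; cv2.imwrite('pics/topc.png',cv2.resize(a,None,fx=7,fy=6.5,interpolation=cv2.INTER_CUBIC) if 0 else cv2.resize(a,None,fx=6,fy=6,interpolation=cv2.INTER_CUBIC))
a=cv2.imread('pics/side0.png')[160:245,260:370]; cv2.imwrite('pics/sidec.png',cv2.resize(a,None,fx=6,fy=6,interpolation=cv2.INTER_CUBIC))
```

```text
(no output)
```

View pics/topc.png

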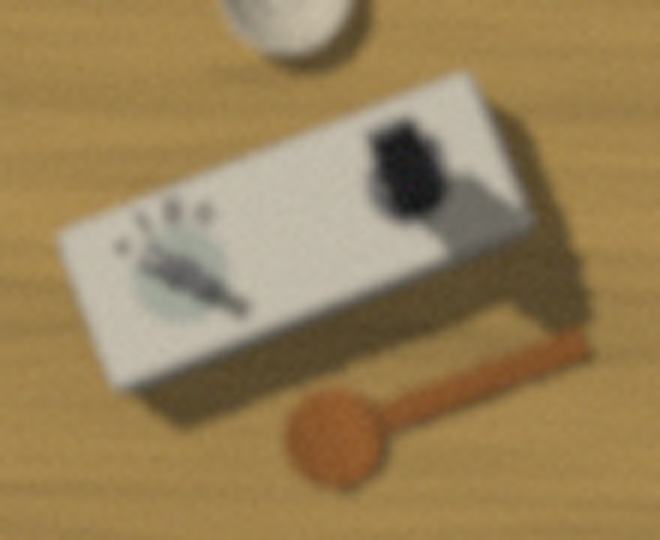

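View pics/sidec.png

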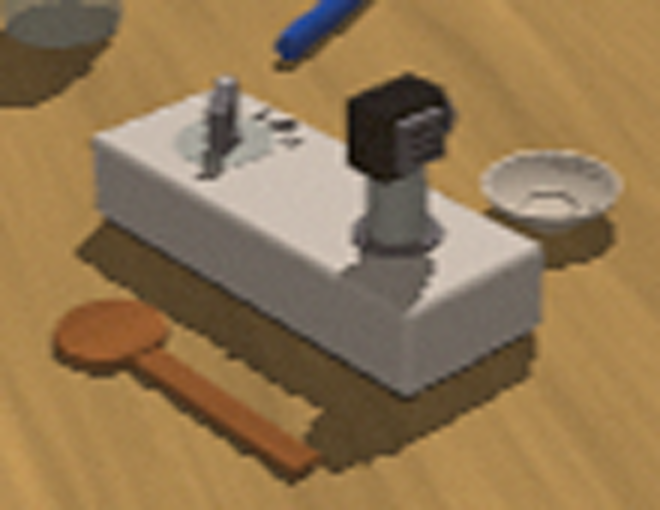

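Crop corners of the dock's top face: top view (60,235), (465,70), (530,222), (115,388). Side view: (95,140), (540,250), (405,320). I'll fit the pose from these.

```bash
cat > h.py <<'E'
import numpy as np
from scipy.spatial.transform import Rotation as R
from scipy.optimize import least_squares
def proj(c,P):
    p=R.from_quat(c['orientation']).inv().apply(np.atleast_2d(P)-c['xyz'])
    x,y,z=p[:,0],-p[:,1],-p[:,2]
    return np.c_[c['fx']*x/z+c['cx'],c['fy']*y/z+c['cy']]
def projw(c,P):
    p=R.from_quat(c['orientation']).inv().apply(np.atleast_2d(P)-c['xyz'])
    x,y,z=p[:,0],-p[:,1],-p[:,2]
    rr=np.hypot(x,y); th=np.arctan2(rr,z)
    return np.c_[c['fx']*th*x/rr+c['cx'],c['fy']*th*y/rr+c['cy']]
def rayw(c,uv):
    d=(np.array(uv,float)-[c['cx'],c['cy']])/c['fx']; th=np.hypot(*d)
    v=np.array([d[0]/th*np.sin(th),-d[1]/th*np.sin(th),-np.cos(th)])
    return R.from_quat(c['orientation']).apply(v)
def ray(c,uv):
    v=np.array([(uv[0]-c['cx'])/c['fx'],-(uv[1]-c['cy'])/c['fy'],-1.]); return R.from_quat(c['orientation']).apply(v)
def atz(c,v,z): return c['xyz']+v*(z-c['xyz'][2])/v[2]
def crop(u,off,s): return (np.array(u,float)+.5)/s-.5+off
E
python3 - <<'E'
from h import *
from bench import r
T=r.calibration('top');S=r.calibration('side')
# own corners (x,y): topcrop
tp=crop([(60,235),(465,70),(530,222),(115,388)],[250,175],6)
own=np.array([(.05,.13,.055),(.05,-.13,.055),(-.05,-.13,.055),(-.05,.13,.055)])
sp=crop([(95,140),(540,250),(405,320),(405,395)],[260,160],6)
sown=np.array([(-.05,.13,.055),(.05,-.13,.055),(-.05,-.13,.055),(-.05,-.13,.0)])
def W(p,o): return np.c_[R.from_euler('z',p[2]).apply(o)]+[p[0],p[1],0]
def fit(mode):
    f=lambda p: np.r_[(proj(T,W(p,own))-tp).ravel() if mode!='s' else [], (proj(S,W(p,sown))-sp).ravel() if mode!='t' else []]
    q=least_squares(f,[.35,0,.3]); print(mode,q.x.round(4),np.degrees(q.x[2]),q.fun.round(2)); return q.x
for m in 'tsb': p=fit(m)
for n,o in [('sel',(0,.07,.08)),('cam',(0,-.07,.117)),('dbl',(.037*np.cos(-.25),.07+.037*np.sin(-.25),.055))]: print(n,W(p,[o]))
# selector ends
for z in (.085,):
  a=atz(T,ray(T,crop((148,262),[250,175],6)),z);b=atz(T,ray(T,crop((245,308),[250,175],6)),z);print(a,b,np.degrees(np.arctan2(*(a-b)[1::-1]))-np.degrees(p[2]),np.linalg.norm(a-b))
E
```

```text
t [0.5038 0.0531 0.4124] 23.626089424895188 [-1.5  -0.47  0.76 -0.89  0.87  0.3  -0.12  1.  ]
s [0.5042 0.0536 0.3907] 22.387400633953757 [-0.89 -1.51  1.32 -0.98 -0.28 -0.7  -0.22  2.34]
b [0.5035 0.0533 0.4039] 23.13946503350154 [-1.56 -0.71  0.93 -0.55  0.82  0.73 -0.41  0.85 -1.38 -1.2   1.38 -1.16
  0.1  -0.72  0.16  2.32]
sel [[0.475969   0.11762669 0.08      ]]
cam [[ 0.53098489 -0.01111046  0.117     ]]
dbl [[0.51253192 0.12329707 0.055     ]]
[0.47947205 0.13328304 0.085     ] [0.45505533 0.07775608 0.085     ] 43.124130186178775 0.060658220303067265
```

```bash
cat >> h.py <<'E'
def plan(r,target,yaw):
    """target TCP world, jaw yaw deg world (mod 180); shift in tool axes from measured pose, twist in 5deg units, tool down"""
    s=r.read_state(); M=R.from_quat(s['eef_rot']); A=M.as_matrix()
    cur=np.degrees(np.arctan2(A[1,1],A[0,1]))
    d=(yaw-cur+90)%180-90
    # turn about tool x (down): positive twist -> clockwise from above -> yaw decreases
    print('t',s['time'],'pos',s['ee_pos'].round(4),'toolx',A[:,0].round(3),'yaw',cur.round(2),'F',s['ft_force'].round(2),'w',round(s['width'],4),'j',np.round(s['joint_positions'],2))
    print('shift cm',(M.inv().apply(np.array(target)-s['ee_pos'])*100).round(2),'twist',round(-d/5,2))
E
python3 - <<'E'
from h import *
from bench import r
plan(r,[.476-.06,.1176,.24],-24)
M=R.from_quat(r.read_state()['eef_rot']).as_matrix();print(M.round(3))
print((M.T@(r.calibration('wrist')['xyz']-r.read_state()['ee_pos'])).round(3), M.T@R.from_quat(r.calibration('wrist')['orientation']).apply([0,0,-1]))
E
```

```text
t 0.15 pos [0.1671 0.602  0.241 ] toolx [-0.    -0.001 -1.   ] yaw 74.49 F [ 0.31 -0.12 -0.25] w 0.0872 j [-1.32  0.33 -0.06  1.46  0.02  1.35 -0.09]
shift cm [  0.14 -40.01  36.94] twist -16.3
[[-0.     0.267  0.964]
 [-0.001  0.964 -0.267]
 [-1.    -0.001  0.   ]]
[-0.143 -0.    -0.07 ] [ 9.65307715e-01 -8.45671893e-05  2.61114934e-01]
```

Run:
```python
from h import *
from bench import r
plan(r,[.44,.045,.21],-24)
```

```text
t 0.15 pos [0.1671 0.602  0.241 ] toolx [-0.    -0.001 -1.   ] yaw 74.49 F [ 0.31 -0.12 -0.25] w 0.0872 j [-1.32  0.33 -0.06  1.46  0.02  1.35 -0.09]
shift cm [  3.15 -46.36  41.19] twist -16.3
```

drive_tool:
  motion:
    - [0,-1.4,1.3,0.6]
    - [0,-4.2,3.8,1.8]
    - [0,-7,6.2,3]
    - [0,-10,8.9,4.2]
    - [0,-13,11.6,5.5]
    - [0,-16,14.2,6.8]
    - [0,-19,16.9,8]
    - [0,-22,19.6,9.3]
    - [0,-25,22.2,10.6]
    - [0,-28,24.9,11.9]
    - [0,-31,27.6,13.2]
    - [0.5,-34,30.2,14.5]
    - [1,-37,32.9,15.7]
    - [1.5,-40,35.5,17]
    - [2,-42.5,37.8,18.1]
    - [2.6,-44.6,39.6,19]
    - [3,-46,40.8,19.5]
    - [3.1,-46.3,41.2,19.7]
    - [3.1,-46.3,41.2,19.7]

```text
time: 1.73
ee_pos: [0.4405, 0.0448, 0.2102]
eef_rot: [-0.593, -0.384, 0.594, -0.384]
ft_force: [0.5, -0.2, 0.1]
width: 0.0869
```

Run:
```python
from h import *
from bench import r
import cv2
plan(r,[.44,.045,.21],-24)
c=r.calibration('wrist'); print(c)
np.save('c1.npy',np.r_[c['xyz'],c['orientation'],c['fx'],c['cx'],c['cy']])
im=r.camera('wrist'); cv2.imwrite('pics/wrist1.png',im[:,:,::-1])
```

```text
t 1.7333 pos [0.4405 0.0448 0.2102] toolx [-0.001 -0.    -1.   ] yaw -24.18 F [ 0.47 -0.19  0.15] w 0.0869 j [-0.73 -0.09  0.51  1.98  0.04  1.24 -0.66]
shift cm [ 0.02 -0.05  0.  ] twist -0.04
{'fx': 309.70691628693146, 'fy': 309.70691628693146, 'cx': 319.9669546521113, 'cy': 197.57567388935362, 'xyz': array([0.47083157, 0.10890291, 0.35270403]), 'orientation': array([-0.12873826,  0.02750697, -0.20762148,  0.96931066])}
```

View pics/wrist1.png

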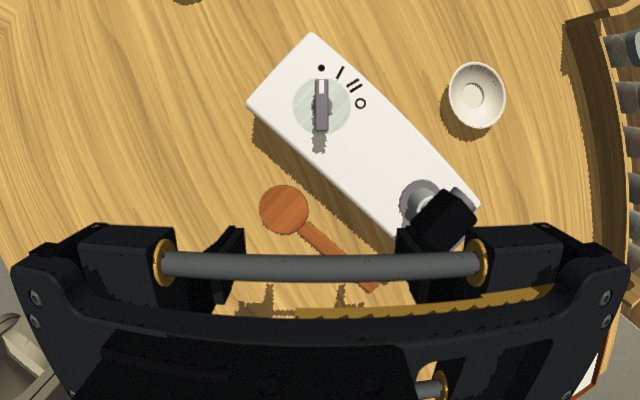

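The wrist view shows the selector at about (322,105) with its white line pointing at the dot (321,68), and the double bar at (354,86). I'll enlarge it to refine the pose.

Run:
```python
import cv2
a=cv2.imread('pics/wrist1.png')[25:165,235:385]; cv2.imwrite('pics/w1c.png',cv2.resize(a,None,fx=4,fy=4,interpolation=cv2.INTER_CUBIC))
a=cv2.imread('pics/wrist1.png')[150:260,380:500]; cv2.imwrite('pics/w1d.png',cv2.resize(a,None,fx=5,fy=5,interpolation=cv2.INTER_CUBIC))
```

```text
(no output)
```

View pics/w1c.png

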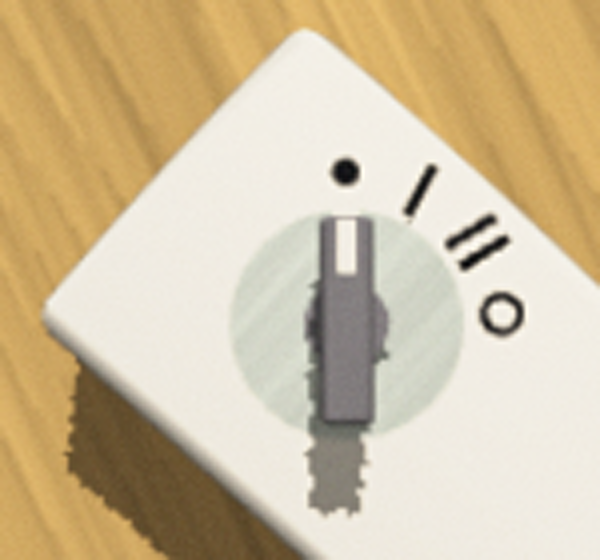

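View pics/w1d.png

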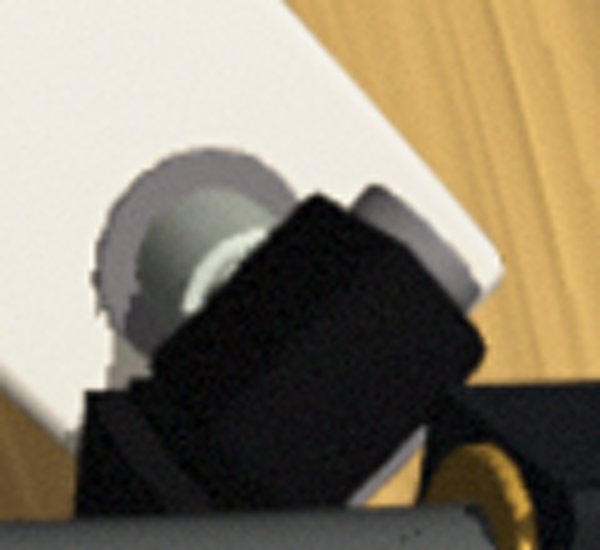

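Run:
```python
from h import *
v=np.load('c1.npy'); c=dict(xyz=v[:3],orientation=v[3:7],fx=v[7],cx=v[8],cy=v[9])
m=crop([(345,171),(421,190),(478,242),(502,314)],[235,25],4)
P=np.array([atz(c,rayw(c,u),.055)[:2] for u in m])
e=np.array([atz(c,rayw(c,u),.085)[:2] for u in crop([(346,218),(347,418)],[235,25],4)])
print('ends',e,np.linalg.norm(e[0]-e[1]),'mid',e.mean(0),'ang',np.degrees(np.arctan2(*(e[0]-e[1])[::-1])))
al=.75-np.array([0,.5,1,1.5])
f=lambda p:(p[:2]+.037*np.c_[np.cos(al+p[2]),np.sin(al+p[2])]-P).ravel()*1e3
q=least_squares(f,[.476,.118,.4]);print(q.x,np.degrees(q.x[2]),q.fun.round(1))
k=[atz(c,rayw(c,u),.055)[:2] for u in crop([(303,30),(45,315)],[235,25],4)]
d=k[0]-k[1];print('edge yaw',np.degrees(np.arctan2(*d[::-1])),np.linalg.norm(d))
yaw=q.x[2]
print('cam',q.x[:2]+.14*np.array([np.sin(yaw),-np.cos(yaw)]))
for u in crop([(318,195),(480,340)],[380,150],5): print('camcorner',atz(c,rayw(c,u),.137))
```

```text
ends [[0.48480522 0.13753888]
 [0.46724453 0.09787691]] 0.04337568770705107 mid [0.47602487 0.1177079 ] ang 66.11820551835
[0.47609597 0.1173116  0.40660942] 23.297003808012878 [ 0.1 -0.2 -0.   0.  -0.1  0.1 -0.   0.1]
edge yaw 23.628906629863792 0.09287795530068269
cam [ 0.53146562 -0.01127378]
camcorner [0.53485745 0.02393283 0.137     ]
camcorner [ 0.5545284  -0.01092876  0.137     ]
```

The fit agrees across views: selector axis (0.4761, 0.1173), dock yaw 23.3°, camera (0.5315, -0.0113), selector on the dot. Next I'll grip the selector.

Run:
```python
from h import *
from bench import r
plan(r,[.4761,.1173,.08],-23.9)
```

```text
t 1.7833 pos [0.4401 0.0461 0.2104] toolx [-0.001  0.    -1.   ] yaw -24.0 F [-0.16  0.3  -0.25] w 0.0868 j [-0.74 -0.09  0.51  1.98  0.04  1.24 -0.66]
shift cm [13.04  0.4  -7.97] twist -0.02
```

drive_tool:
  motion:
    - [0,0.1,-2,0]
    - [0,0.2,-5,0]
    - [2,0.4,-7.5,0]
    - [4,0.4,-8,0]
    - [6,0.4,-8,0]
    - [8,0.4,-8,0]
    - [9,0.4,-8,0]
    - [9,0.4,-8,0]
  grip: 100
  force: 30

```text
time: 2.45
ee_pos: [0.4748, 0.1183, 0.1187]
eef_rot: [-0.591, -0.386, 0.594, -0.386]
ft_force: [-0.8, 0.1, -0.6]
width: 0.0536
```

Run:
```python
from h import *
from bench import r
import cv2
for i in range(1): plan(r,[.4761,.1173,.08],-23.9)
im=r.camera('side'); a=im[140:240,250:370]; cv2.imwrite('pics/side2.png',cv2.resize(a,None,fx=6,fy=6,interpolation=cv2.INTER_CUBIC)[:,:,::-1])
im=r.camera('top'); a=im[175:265,230:360]; cv2.imwrite('pics/top2.png',cv2.resize(a,None,fx=6,fy=6,interpolation=cv2.INTER_CUBIC)[:,:,::-1])
plan(r,[.4761,.1173,.08],-23.9)
```

```text
t 2.45 pos [0.4748 0.1183 0.1187] toolx [-0.003 -0.001 -1.   ] yaw -23.86 F [-0.84  0.13 -0.59] w 0.0536 j [-0.77  0.15  0.47  1.98 -0.08  1.03 -0.68]
shift cm [3.87 0.17 0.02] twist 0.01
t 2.55 pos [0.4765 0.1181 0.1212] toolx [ 0.  0. -1.] yaw -23.94 F [-0.15  0.    0.33] w 0.053 j [-0.77  0.15  0.47  1.98 -0.08  1.04 -0.68]
shift cm [ 4.12 -0.    0.09] twist -0.01
```

View pics/side2.png

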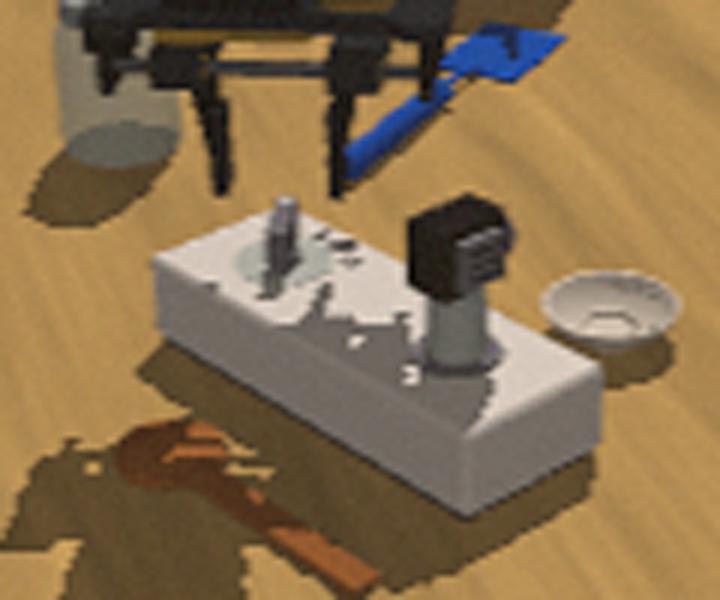

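The side view shows the fingertips at (220,190) and (337,195), straddling the selector at (283,230). The alignment is good, so I'll lower and grip.

drive_tool:
  motion:
    - [1,0.02,0,0]
    - [2.5,0.02,0,0]
    - [3.6,0.02,0,0]
    - [4,0.02,0,0]
    - [4,0.02,0,0]

```text
time: 2.97
ee_pos: [0.4762, 0.1171, 0.0798]
eef_rot: [-0.593, -0.385, 0.594, -0.385]
ft_force: [-0.4, -0.6, 0.7]
width: 0.0531
```

drive_tool:
  motion:
    - [0,0,0,0]
    - [0,0,0,0]
    - [0,0,0,0]
    - [0,0,0,0]
    - [0,0,0,0]
    - [0,0,0,0]
  grip: 255
  force: 30

```text
time: 3.47
ee_pos: [0.4768, 0.1174, 0.0807]
eef_rot: [0.593, 0.385, -0.593, 0.385]
ft_force: [-0.2, -0.5, 1.0]
width: 0.0208
```

drive_tool:
  motion:
    - [0,0,0,0]
    - [0,0,0,0]
    - [0,0,0,0]
    - [0,0,0,0]

```text
time: 3.8
ee_pos: [0.4749, 0.1182, 0.0804]
eef_rot: [-0.592, -0.386, 0.594, -0.384]
ft_force: [-9.3, 1.9, 8.6]
width: 0.012
```

drive_tool:
  motion:
    - [0,0,0,0.5]
    - [0,0,0,1.3]
    - [0,0,0,2.2]
    - [0,0,0,3.1]
    - [0,0,0,4]
    - [0,0,0,5]
    - [0,0,0,6]
    - [0,0,0,7]
    - [0,0,0,8]
    - [0,0,0,9]
    - [0,0,0,10]
    - [0,0,0,10.8]
    - [0,0,0,11.4]
    - [0,0,0,11.5]
    - [0,0,0,11.5]

```text
time: 5.05
ee_pos: [0.4749, 0.1182, 0.0805]
eef_rot: [-0.704, -0.053, 0.706, -0.052]
ft_force: [-9.6, 2.5, 9.7]
width: 0.0116
```

Run:
```python
from h import *
from bench import r
plan(r,[.4761,.1173,.08],-81.2)
print(r.read_state()['torque'])
```

```text
t 5.05 pos [0.4749 0.1182 0.0805] toolx [-0.004  0.001 -1.   ] yaw -81.51 F [-9.61  2.52  9.72] w 0.0116 j [-0.88  0.22  0.6   2.02 -0.15  0.95 -1.62]
shift cm [ 0.04  0.1  -0.1 ] twist -0.06
[ 0.50629028  2.2971949  -0.00454048]
```

drive_tool:
  motion:
    - [0,0,0,0]
    - [0,0,0,0]
    - [0,0,0,0]
    - [0,0,0,0]
    - [0,0,0,0]
    - [0,0,0,0]
  grip: 110

```text
time: 5.55
ee_pos: [0.4768, 0.1172, 0.0805]
eef_rot: [0.705, 0.052, -0.705, 0.052]
ft_force: [0.3, -0.7, 0.4]
width: 0.0439
```

drive_tool:
  motion:
    - [-1,0,0,0]
    - [-3,0,0,0]
    - [-6,0,0,0]
    - [-9,0,0,0]
    - [-11,0,0,0]
    - [-12,0,0,0]
    - [-12,0,0,0]
  grip: 0

```text
time: 6.13
ee_pos: [0.4778, 0.1176, 0.2029]
eef_rot: [0.706, 0.053, -0.704, 0.052]
ft_force: [1.0, -0.2, -1.0]
width: 0.0845
```

Run:
```python
from h import *
from bench import r
import cv2
plan(r,[.5315,-.0113,.2],-66.7)
c=r.calibration('wrist')
np.save('c2.npy',np.r_[c['xyz'],c['orientation'],c['fx'],c['cx'],c['cy']])
im=r.camera('wrist'); cv2.imwrite('pics/wrist3.png',im[:,:,::-1])
im=r.camera('side'); a=im[140:240,250:370]; cv2.imwrite('pics/side3.png',cv2.resize(a,None,fx=6,fy=6,interpolation=cv2.INTER_CUBIC)[:,:,::-1])
```

```text
t 6.1333 pos [0.4778 0.1176 0.2029] toolx [ 0.003  0.002 -1.   ] yaw -81.52 F [ 0.97 -0.2  -0.98] w 0.0845 j [-0.93  0.05  0.62  1.89 -0.03  1.21 -1.72]
shift cm [ 0.28 13.55 -3.41] twist -2.96
```

View pics/wrist3.png

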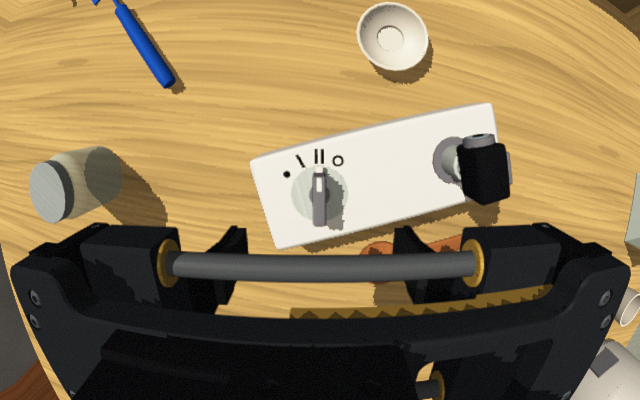

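View pics/side3.png

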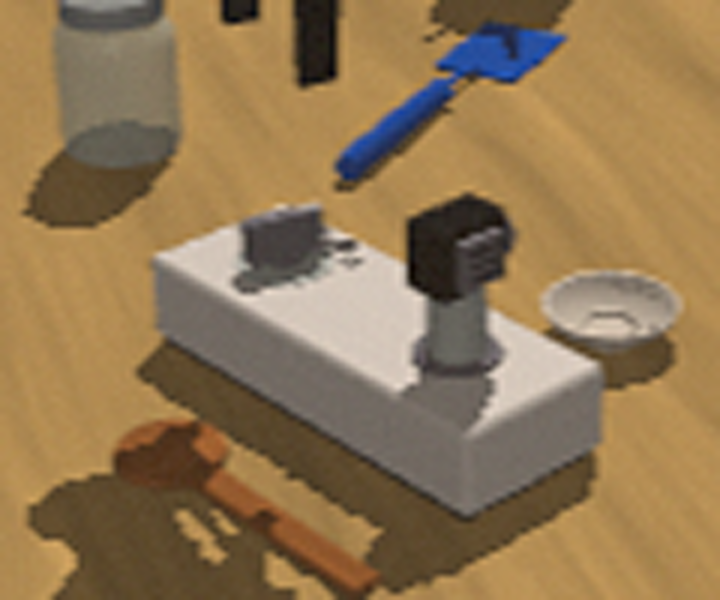

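The wrist view shows the selector line at (319,180) pointing at the double bar at (319,156). Now I'll move over the camera.

drive_tool:
  motion:
    - [0,1,-0.2,-0.3]
    - [0,3.5,-0.9,-0.9]
    - [0,7,-1.8,-1.6]
    - [0,10,-2.5,-2.3]
    - [0,12.5,-3.2,-2.8]
    - [0,13.5,-3.4,-2.95]
    - [0,13.5,-3.4,-2.95]
    - [0,13.5,-3.4,-2.95]
  grip: 20

```text
time: 6.9
ee_pos: [0.5295, -0.0115, 0.199]
eef_rot: [-0.692, -0.142, 0.694, -0.142]
ft_force: [0.5, 0.5, -0.1]
width: 0.0802
```

Run:
```python
from h import *
from bench import r
import cv2
plan(r,[.5315,-.0113,.117],-66.7)
c=r.calibration('wrist')
np.save('c3.npy',np.r_[c['xyz'],c['orientation'],c['fx'],c['cx'],c['cy']])
im=r.camera('wrist').copy()
plan(r,[.5315,-.0113,.117],-66.7)
def W(o): return R.from_euler('z',23.3,degrees=True).apply(o)+[.5315,-.0113,0]
for z in (.137,.097):
    uv=projw(c,W(np.array([(.023,.015,z),(.023,-.015,z),(-.023,-.015,z),(-.023,.015,z)])))
    cv2.polylines(im,[np.round(uv*16).astype(int)],True,(0,255,0) if z>.1 else (255,0,0),1,shift=4)
cv2.imwrite('pics/wrist4.png',im[:,:,::-1])
im=r.camera('side'); a=im[120:220,250:370]; cv2.imwrite('pics/side4.png',cv2.resize(a,None,fx=6,fy=6,interpolation=cv2.INTER_CUBIC)[:,:,::-1])
im=r.camera('top'); a=im[175:265,250:360]; cv2.imwrite('pics/top4.png',cv2.resize(a,None,fx=6,fy=6,interpolation=cv2.INTER_CUBIC)[:,:,::-1])
```

```text
t 6.9 pos [ 0.5295 -0.0115  0.199 ] toolx [-0.003 -0.001 -1.   ] yaw -66.87 F [ 0.48  0.5  -0.06] w 0.0802 j [-0.72  0.17  0.73  1.8  -0.12  1.22 -1.12]
shift cm [ 8.2   0.06 -0.22] twist -0.03
t 6.95 pos [ 0.5295 -0.0105  0.1993] toolx [-0.002 -0.    -1.   ] yaw -66.78 F [0.26 0.71 0.27] w 0.0802 j [-0.72  0.17  0.73  1.8  -0.12  1.22 -1.12]
shift cm [ 8.23  0.16 -0.17] twist -0.02
```

View pics/wrist4.png

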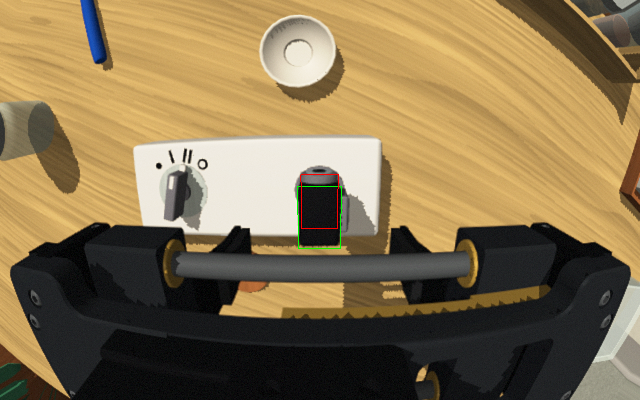

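View pics/side4.png

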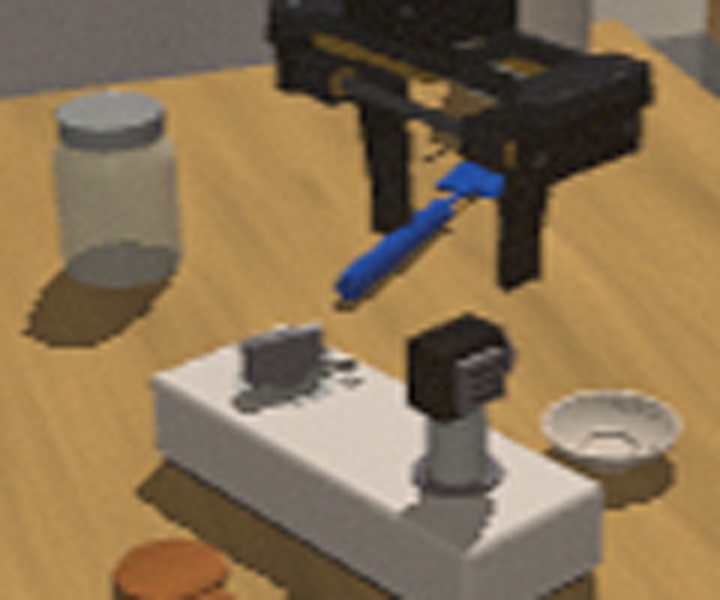

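The projected box matches the camera head in the wrist view: head at (320,215), button at (345,213). The fingers straddle it, so I'll descend.

drive_tool:
  motion:
    - [1.5,0.15,-0.2,0]
    - [3.5,0.15,-0.2,0]
    - [5.5,0.15,-0.2,0]
    - [7.2,0.15,-0.2,0]
    - [8,0.15,-0.2,0]
    - [8.2,0.15,-0.2,0]
    - [8.2,0.15,-0.2,0]

```text
time: 7.63
ee_pos: [0.5325, -0.0113, 0.1185]
eef_rot: [-0.692, -0.143, 0.693, -0.143]
ft_force: [0.4, 0.4, -0.3]
width: 0.0799
```

Run:
```python
from h import *
from bench import r
import cv2
plan(r,[.5315,-.0113,.117],-66.7)
im=r.camera('side'); a=im[120:220,250:370]; cv2.imwrite('pics/side5.png',cv2.resize(a,None,fx=6,fy=6,interpolation=cv2.INTER_CUBIC)[:,:,::-1])
plan(r,[.5315,-.0113,.117],-66.7)
```

```text
t 7.6333 pos [ 0.5325 -0.0113  0.1185] toolx [-0.001 -0.    -1.   ] yaw -66.72 F [ 0.39  0.38 -0.3 ] w 0.0799 j [-0.68  0.28  0.71  1.88 -0.21  1.05 -1.05]
shift cm [ 0.15 -0.04  0.1 ] twist -0.0
t 7.6833 pos [ 0.533  -0.0114  0.1191] toolx [ 0.001  0.    -1.   ] yaw -66.74 F [-1.1   0.31  0.61] w 0.0802 j [-0.68  0.28  0.71  1.88 -0.21  1.05 -1.05]
shift cm [ 0.21 -0.07  0.13] twist -0.01
```

View pics/side5.png

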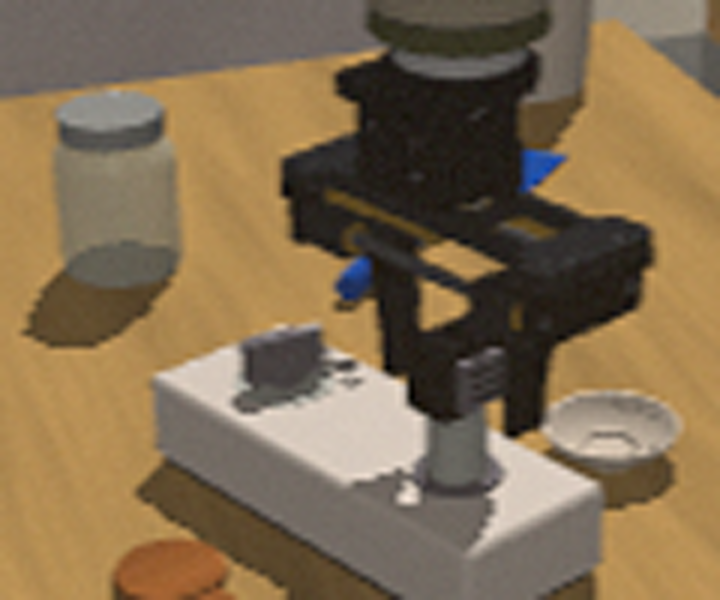

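drive_tool:
  motion:
    - [0.15,0,0.1,0]
    - [0.15,0,0.1,0]
    - [0.15,0,0.1,0]
    - [0.15,0,0.1,0]
    - [0.15,0,0.1,0]
    - [0.15,0,0.1,0]
    - [0.15,0,0.1,0]
    - [0.15,0,0.1,0]
    - [0.15,0,0.1,0]
    - [0.15,0,0.1,0]
    - [0.15,0,0.1,0]
    - [0.15,0,0.1,0]
  grip: 255
  force: 38

```text
time: 8.68
ee_pos: [0.5314, -0.0109, 0.1171]
eef_rot: [-0.692, -0.143, 0.693, -0.142]
ft_force: [-3.4, 4.3, 3.5]
width: 0.0302
```

Run:
```python
from h import *
from bench import r
plan(r,[.5315,-.0113,.237],-66.7)
```

```text
t 8.6833 pos [ 0.5314 -0.0109  0.1171] toolx [-0.001  0.002 -1.   ] yaw -66.71 F [-3.42  4.28  3.51] w 0.0302 j [-0.68  0.28  0.71  1.89 -0.21  1.05 -1.05]
shift cm [-1.199e+01  2.000e-02  1.000e-02] twist -0.0
```

The width is 30 mm, so the button is in. Now I'll pull up steadily.

drive_tool:
  motion:
    - [-0.3,0,0,0]
    - [-0.8,0,0,0]
    - [-1.4,0,0,0]
    - [-2,0,0,0]
    - [-2.6,0,0,0]
    - [-3.2,0,0,0]
    - [-3.8,0,0,0]
    - [-4.4,0,0,0]
    - [-5,0,0,0]
    - [-5,0,0,0]

```text
time: 9.52
ee_pos: [0.5315, -0.0112, 0.1677]
eef_rot: [-0.692, -0.143, 0.693, -0.142]
ft_force: [-1.6, 5.7, -3.0]
width: 0.0306
```

Run:
```python
from h import *
from bench import r
import cv2
plan(r,[.5315,-.0113,.237],-66.7)
im=r.camera('side'); a=im[120:220,250:370]; cv2.imwrite('pics/side6.png',cv2.resize(a,None,fx=6,fy=6,interpolation=cv2.INTER_CUBIC)[:,:,::-1])
```

```text
t 9.5167 pos [ 0.5315 -0.0112  0.1677] toolx [-0.001  0.002 -1.   ] yaw -66.73 F [-1.57  5.66 -3.03] w 0.0306 j [-0.7   0.21  0.73  1.84 -0.15  1.15 -1.09]
shift cm [-6.93 -0.   -0.  ] twist -0.01
```

View pics/side6.png

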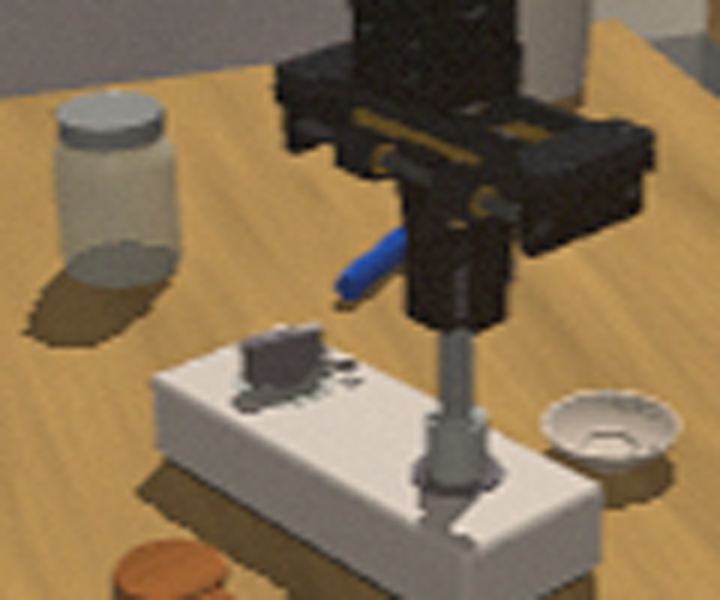

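The camera is rising with the gripper, and the thin post section is visible at (457,370). I'll continue up.

drive_tool:
  motion:
    - [-0.4,0,0,0]
    - [-0.9,0,0,0]
    - [-1.4,0,0,0]
    - [-2,0,0,0]
    - [-2.6,0,0,0]
    - [-3.2,0,0,0]
    - [-3.8,0,0,0]
    - [-4.4,0,0,0]
    - [-5,0,0,0]
    - [-5.6,0,0,0]
    - [-6.2,0,0,0]
    - [-6.6,0,0,0]
    - [-6.8,0,0,0]
    - [-6.8,0,0,0]

```text
time: 10.73
ee_pos: [0.5312, -0.0114, 0.2351]
eef_rot: [-0.692, -0.143, 0.693, -0.142]
ft_force: [-1.1, 4.5, -6.3]
width: 0.0303
```

Run:
```python
from h import *
from bench import r
import cv2
plan(r,[.5315,-.0113,.237],-66.7)
im=r.camera('side'); a=im[80:220,250:370]; cv2.imwrite('pics/side7.png',cv2.resize(a,None,fx=4,fy=4,interpolation=cv2.INTER_CUBIC)[:,:,::-1])
plan(r,[.5315,-.0113,.237],-66.7)
S=r.calibration('side')
for z in (.09,.055,.217,.237,.257):print(z,((proj(S,[.5315,-.0113,z])-[250,80]+.5)*4))
```

```text
t 10.7333 pos [ 0.5312 -0.0114  0.2351] toolx [-0.001  0.001 -1.   ] yaw -66.73 F [-1.09  4.45 -6.3 ] w 0.0303 j [-0.73  0.14  0.74  1.75 -0.1   1.29 -1.14]
shift cm [-0.19  0.   -0.03] twist -0.01
t 10.7833 pos [ 0.5312 -0.0114  0.2349] toolx [-0.001  0.001 -1.   ] yaw -66.74 F [-0.82  6.34 -7.1 ] w 0.0307 j [-0.73  0.14  0.74  1.75 -0.1   1.29 -1.14]
shift cm [-0.21 -0.   -0.03] twist -0.01
0.09 [[305.30029868 436.69437128]]
0.055 [[305.51694919 476.2794181 ]]
0.217 [[304.45627318 282.47922808]]
0.237 [[304.3143921  256.55559022]]
0.257 [[304.16988332 230.15183624]]
```

View pics/side7.png

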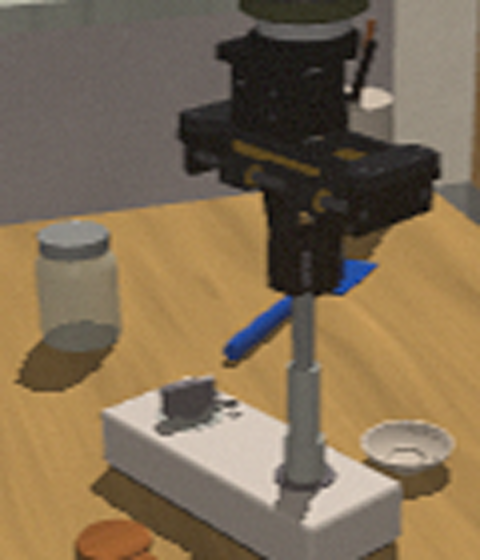

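Both sections are out: the collar ends at row 440, the lower section at 365 and the upper at 290. I'll nudge up to feel the second stop.

drive_tool:
  motion:
    - [-0.1,0,0,0]
    - [-0.2,0,0,0]
    - [-0.2,0,0,0]
    - [-0.2,0,0,0]

```text
time: 11.12
ee_pos: [0.5312, -0.0114, 0.2367]
eef_rot: [-0.692, -0.143, 0.693, -0.142]
ft_force: [-1.1, 5.8, -7.0]
width: 0.0306
```

drive_tool:
  motion:
    - [-0.1,0,0,0]
    - [-0.1,0,0,0]
    - [-0.1,0,0,0]
    - [-0.1,0,0,0]

```text
time: 11.45
ee_pos: [0.5311, -0.0114, 0.2374]
eef_rot: [-0.692, -0.143, 0.693, -0.142]
ft_force: [0.3, 5.3, -9.3]
width: 0.03
```

drive_tool:
  motion:
    - [-0.1,0,0,0]
    - [-0.1,0,0,0]
    - [-0.1,0,0,0]
    - [-0.1,0,0,0]

```text
time: 11.78
ee_pos: [0.5308, -0.0115, 0.2375]
eef_rot: [-0.692, -0.143, 0.693, -0.142]
ft_force: [2.5, 5.1, -15.7]
width: 0.0305
```

Run:
```python
from h import *
from bench import r
import cv2
im=r.camera('side'); a=im[80:220,250:370]; cv2.imwrite('pics/side8.png',cv2.resize(a,None,fx=4,fy=4,interpolation=cv2.INTER_CUBIC)[:,:,::-1])
im=r.camera('wrist'); cv2.imwrite('pics/wrist8.png',im[:,:,::-1])
im=r.camera('top'); cv2.imwrite('pics/top8.png',im[:,:,::-1])
plan(r,[.5315,-.0113,.237],-66.7)
```

```text
t 11.9333 pos [ 0.5308 -0.0115  0.2375] toolx [-0.003  0.    -1.   ] yaw -66.74 F [  1.71   5.43 -15.93] w 0.0307 j [-0.73  0.14  0.74  1.75 -0.1   1.3  -1.14]
shift cm [ 0.05  0.01 -0.07] twist -0.01
```

View pics/side8.png

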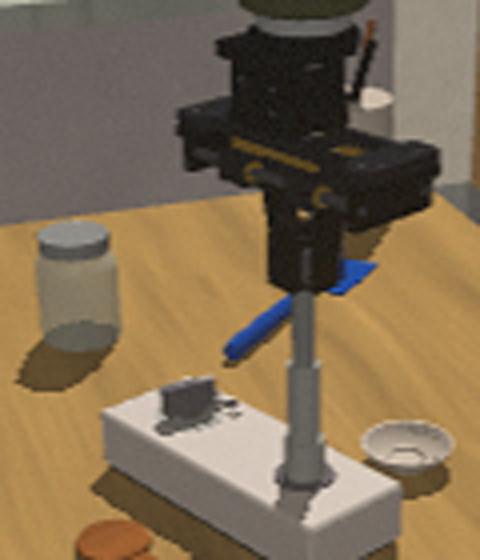

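View pics/wrist8.png

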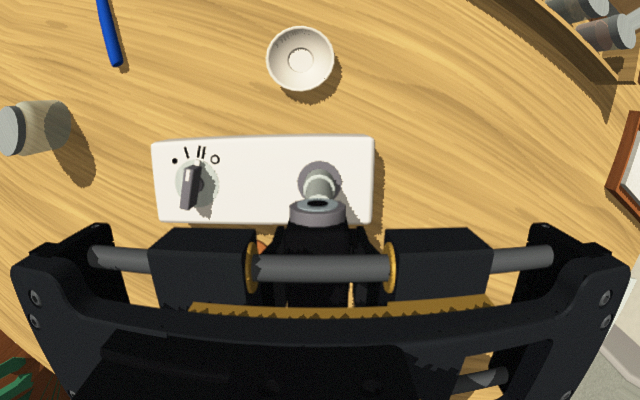

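View pics/top8.png

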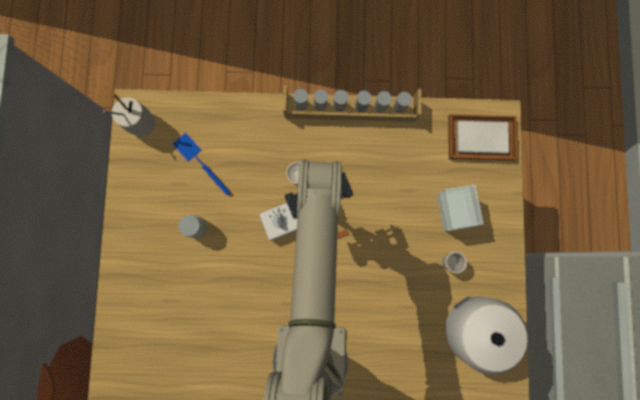

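The measured height has stopped at 0.2375 m and the pull has stepped up from 7 to 16 N, so the post is against its second stop. In the wrist view the selector at (190,185) still points at the double bar (202,153), and the bystanders in the top view are unmoved. Handing in.

drive_tool:
  motion:
    - [0,0,0,0]
    - [0,0,0,0]
    - [0,0,0,0]
    - [0,0,0,0]

```text
time: 12.27
ee_pos: [0.5308, -0.0115, 0.2375]
eef_rot: [-0.692, -0.143, 0.693, -0.142]
ft_force: [1.1, 5.1, -15.9]
width: 0.0305
```

Run:
```python
from bench import r
s=r.read_state();print(s['time'],s['ee_pos'],s['ft_force'],s['width'])
print(r.close_job())
```

```text
12.2667 [ 0.53077461 -0.01145664  0.23751194] [  1.08352603   5.09248463 -15.88537332] 0.030497884647905812
the job is handed in; nothing more can be done
None
```

I turned the selector from the dot to the double bar and let it go. Then I squeezed the camera across its button and pulled it straight up to the second stop. I handed in at 12.3 s of the 48 s allowed, still holding the camera.

- **Height:** the TCP, at about the camera's centre, was steady at 0.2375 m. The pull had stepped up from about 7 N to 16 N, which is the stop being felt.
- **Grip:** the finger opening was 30.5 mm, so the button is in.
- **Selector:** the last wrist picture shows it on the double bar.
- **Bystanders:** those visible in the last top, side and wrist pictures look unmoved. The arm hid most of the paddle and part of the dish from above, though the dish is clear in the other two views.

None of these checks failed or disagreed, but the hand-in reports no verdict.

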